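# Press a glued sleeve seam in the cam clamp

### The job

The soap bar's paper sleeve has just been glued: pick the bar up with a light grip, for the soap is soft, stand it on its long edge in the seam clamp's nest between the blue fence and the sprung pad, and let go of it. Then take the cam lever by its black grip, swing it round to the red mark, where the cam has its highest lift and presses the bar tight, and finish while still holding the lever there, since it springs back when let go. Keep the bar upright and leave everything else on the bench where it is.

Things in the scene. Friction and masses are not known exactly. Their poses are not given: they have to be found in the camera images.
- bar_center (a point): Centre of the cream wrapped soap bar with a sage-green paper sleeve round its waist, standing on its long edge. The bar is 80 long (its x) x 26 thick (its y) x 68 mm tall (its z), about 0.13 kg; this point is half-way up, 34 mm above its underside. Take it across its 26 mm thickness, high up. The soap is soft and dents under a grip of more than 20 N a finger (40 N over both).
- seam_clamp: Fixed clamp, grey base plate 190 (its x) x 276 (its y) x 12 mm. Origin under the plate's middle; its -x side faces the robot, the blue fence is at its -y end, the cam and lever at its +y end, z up. Fence and pad tops are 38 mm above the bench; of the rest only the grip is higher than 50 mm. The fixed teal heat sealer to the right of it has a raised black handle 222 mm high: carry things over or round it.
- nest_floor (a point): Middle of the nest's floor, 12 mm above the bench (clamp axes). The bar stands here on its long edge, its length along the clamp's x. Free space when open: 37 mm along y between fence face and pad face, 91 mm along x between two white end stops 16 mm tall.
- press_pad: Rubber-faced sprung pad, 76 mm long (x) x 24 mm tall, on the +y side of the nest; the cam pushes it toward the fence (-y). Its springs yield about 3 mm at full lift and then press with about 8 N. Its origin is that of the clamp while open and moves with it.
- cam_lever (a joint): Angle of the cam lever, rad, growing anticlockwise seen from above. 0 = open (lever points to the clamp's left, +y and a little +x); 1.75 = highest lift, lever points straight along the clamp's -x over the red mark on the plate; beyond it the lift falls again, stop at 2.2. A spring of 0.11 N m/rad (about 2 N at the grip at full lift) swings it back when let go.
- lever_pivot (a point): Pivot of the lever (vertical axis), at the level of the plate's top, 12 mm above the bench; axes those of the clamp. The grip's axis runs round it at a radius of 108 mm.
- grip_center (a point): Middle of the lever's upright black revolving grip, 25 mm across; 74 mm above the bench, the grip reaching from 42 to 101 mm. The grip turns freely on its own axis, so the hand need not turn with the lever.
- lever_grip: The black grip again, for contact: its origin lies on the grip's axis, 12 mm above the bench. Its own rotation means nothing.
- glue_stick: Bystander: standing glue stick, 27 mm across, 97 mm tall, white with an orange label; origin under its middle.
- sleeve_blanks: Bystander: banded bundle of white sleeve blanks, 136x74x31 mm; origin under its middle.
- tally_pad: Bystander: dark blue tally pad lying flat, 148x109x14 mm; origin under its middle.
- pencil: Bystander: yellow pencil lying flat, 136 mm long, 7 mm thick; origin under its middle.
- scissors: Bystander: closed scissors with orange bows lying flat, 88x201x8 mm; origin under their middle.
- wrapped_bar: Bystander: cream wrapped bar without a sleeve lying flat behind the clamp, 81x106x27 mm; origin under its middle.

How it is judged (in metres and radians):
On the way, in this order (a step that is already met when the one before it is completed fails the run):
1. the bar stands on its long edge in the nest, let go, with the lever still open (x of bar_center in the frame of nest_floor between -0.0075 and 0.0075 m and y of bar_center in the frame of nest_floor between -0.0085 and 0.0085 m and z of bar_center in the frame of nest_floor between 0.03 and 0.037 m and angle between bar_center's own z axis and vertical below 0.08 rad and angle between the y axis of bar_center and the y axis of seam_clamp, either way round below 0.2 rad and contact force between each of the arm, the fingers and bar below 0.1 N and value of joint cam_lever below 0.6 rad), for 0.2 s.
2. the lever is held at its highest lift and the pad presses the bar against the fence (value of joint cam_lever between 1.62 and 1.88 rad and angle between the y axis of bar_center and the y axis of seam_clamp, either way round below 0.05 rad and contact force between press_pad and bar above 4 N and contact force between the fingers and lever_grip above 0.5 N), for 0.3 s.
At the end, for the whole second after the job is handed in: The bar stands upright in the nest, touched by the clamp only, the pad pressing it with more than 4 N; the lever is at rest within 0.13 rad of its highest lift (1.75 rad) with the fingers on its grip (all of step 2 and x of bar_center in the frame of nest_floor between -0.0075 and 0.0075 m and y of bar_center in the frame of nest_floor between -0.0085 and 0.0085 m and z of bar_center in the frame of nest_floor between 0.03 and 0.037 m and angle between bar_center's own z axis and vertical below 0.08 rad and angle between the y axis of bar_center and the y axis of seam_clamp, either way round below 0.2 rad and contact force between each of the arm, the fingers and bar below 0.1 N and velocity of joint cam_lever below 0.1 rad/s and linear speed of bar below 0.02 m/s); the arm keeps its last pose, push and grip.
It fails at once if the soft bar is squeezed or knocked hard by the fingers (over 40 N in sum) (contact force between the fingers and bar above 40 N).
It fails at once if the bar is tipped over (angle between bar_center's own z axis and vertical above 0.7 rad).
It fails at once if something else on the bench is pushed from its place (over 25 mm) (distance of any of glue_stick, sleeve_blanks, tally_pad, pencil, scissors, wrapped_bar from where it was at the start of the episode above 0.025 m).
It also fails if it takes over 56 s, if anything falls off the work surface, if the arm or the gripper's body presses on something with over 40 N, if the wrist force passes 120 N, or if a joint passes its speed limit or range.

### The arm

A 6-joint arm with a two-finger parallel gripper is mounted at the origin on a cart in front of the work surface, level with it; the furniture and walls round the work are solid. World frame = base frame: x ahead of the robot, y to its left, z up, the work surface at z = 0. Lengths are in mm, angles in degrees, forces in N, time in s.
With the tool pointing down it reaches from about 225 to 725 mm from the base axis. Payload 3.1 kg.
Tool frame: the origin (TCP) lies at the very end of the fingers, on their centre line; the grasp point (between the pads) lies 19 mm behind it; z points along the fingers, y is the line along which they close (so a half turn about z gives the same grasp; the last joint's range is limited). The gripper opens to 85 mm and grips with 20 to 120 N. Pads are 22 mm wide; open, the fingers measure 114 mm over their backs; the gripper's body (76 mm by 85 mm) begins 54 mm behind the grasp point. The pads swing forward as they close: fully open they stand 13 mm farther back than shut.
Start: joints at [-75.39, 2.75, 5.684, 92.934, 0, 82.678], TCP at [196.082, -487, 231.312] pointing down, gripper open.
Joint ranges: [-166.93, 166.93], [-56.73, 111.36], [-69.38, 81.34], [-121.58, 131.49], [-85.45, 84.26], [-180, 180]. Speed limits (degrees/s): [159.86, 159.86, 180, 180, 180, 180].

### API

Orientations are given as [roll, pitch, yaw] about the fixed x, y, z axes, in that order (R = Rz(yaw) Ry(pitch) Rx(roll)).
In Python, from rig import manip gives the robot as it stands.
- The arm moves only by the shell command python3 -m creep 'ROWS' [FORCE]. ROWS is JSON, a list of rows, each a list of 7 numbers: the closure, from 0 (fully open) to 1 (shut), then the shift along the tool's x, y, z in mm, then the turn, a rotation vector about the tool's x, y, z in rad. In form: [[gripper, tx, ty, tz, ax, ay, az], ...]. A call has 1 to 20 rows; each row is the pose to reach, as a shift and turn from the pose commanded when the call began, along the tool's axes at that moment; what a row does not reach only later rows make up. A row lasts 1/12 s, in which the tool goes at most 41.7 mm and 7.16 degrees, less where a joint would pass 70% of its speed; a pose out of reach is approached as far as the arm can. A call with a gripper value outside its range is refused whole. The fingers move at their own pace and stop on an object; FORCE is the grip in N (left out, the last holds). Time passes only in rows, so rows that repeat a pose let the fingers close. It gives the time, the measured TCP pose, the force, the opening and the grip force at its end, in the units of the state.
- manip.read_state(): the state, without advancing time (a new reading comes with each control period).
- manip.camera(name): name is "side" or "top"; returns the picture (480x640x3 uint8, blue, green, red); there is no depth.
- manip.calibration(name): a dict with "fx", "fy", "cx", "cy" (pixels), "k1" (the pictures are not rectified: a ray, as slopes to the right and down, at radius r is drawn at 1 + k1 r^2 times it, then the intrinsics apply), "pose" (4x4, takes a point from camera to world coordinates). Camera axes: x right, y down, z forward; pixel columns grow to the right and rows downward; lengths in mm; the calibration is good to about 2 mm. A picture is of the moment at which its call begins. calibration takes no time and is no camera call.
- manip.sign_off(): hands the job in; it is judged then, once.
The state is a dict: "clock": time; "joint_positions": joint angles; "qd": joint speeds; "joint_torque": joint torques, N m; "position": TCP position; "ee_rot": TCP orientation; "wrist_force": force on the tool from outside, world axes, zero at the start; "torque": the same for the moment, N m; "width": opening from 0.0 (shut) to 1.0 (fully open); "grip_force": force on a finger pad.
Only numpy, scipy, OpenCV 4.12 (cv2) and the standard library are available. Lean on these libraries where they do the work, as an engineer would, in place of code of your own. Each camera call takes 0.05 s, during which the arm holds its last target. There are 200 camera calls.

## Working session

There is one attempt and no reset: what is moved stays moved. The work goes in short steps, Python scripts to look and compute and a shell command to move; the robot and the scene stay as the last step left them, time stands still between calls to the robot, and variables do not carry over. Pictures are saved under pics/ and viewed, at most 10 in all, crops included, and the job is handed in when it is done.

```bash
mkdir -p pics; ls; python3 - <<'E'
from rig import manip
import cv2,numpy as np
for n in("top","side"):
    cv2.imwrite(f"pics/{n}0.png",manip.camera(n)); c=manip.calibration(n); print({k:(np.round(v,3).tolist()) for k,v in c.items()})
print(manip.read_state())
E
```

```text
pics
{'fx': 548.238, 'fy': 548.238, 'cx': 311.054, 'cy': 237.733, 'k1': 0.046, 'pose': [[0.007, -0.978, 0.208, 260.727], [-1.0, -0.008, -0.002, 145.851], [0.003, -0.208, -0.978, 1326.957], [0.0, 0.0, 0.0, 1.0]]}
{'fx': 507.164, 'fy': 507.164, 'cx': 320.139, 'cy': 233.788, 'k1': -0.074, 'pose': [[0.934, -0.148, 0.325, 110.279], [-0.356, -0.332, 0.873, -1041.232], [-0.022, -0.932, -0.363, 566.947], [0.0, 0.0, 0.0, 1.0]]}
{'clock': 0.1, 'joint_positions': array([-7.53891953e+01,  2.78724567e+00,  5.60126079e+00,  9.29335438e+01,
        1.87378094e-03,  8.26777736e+01]), 'qd': array([ 0.01570671, -0.0565385 ,  0.10943809,  0.04452299, -0.02579685,
        0.00547516]), 'joint_torque': array([ 1.54536800e-03, -3.39851081e+01,  3.20935178e+01,  1.58198050e-02,
       -1.96930141e-04,  8.02714908e-06]), 'position': array([ 195.96004356, -486.46900166,  230.25282904]), 'ee_rot': array([-1.79881685e+02, -1.70923380e-02,  2.19330115e+01]), 'wrist_force': array([-0.40057988, -0.44246545, -0.85570901]), 'torque': array([ 0.00613429,  0.0637468 , -0.04061579]), 'grip_force': 0.0, 'width': 1.0029185850240632}
```

View pics/top0.png

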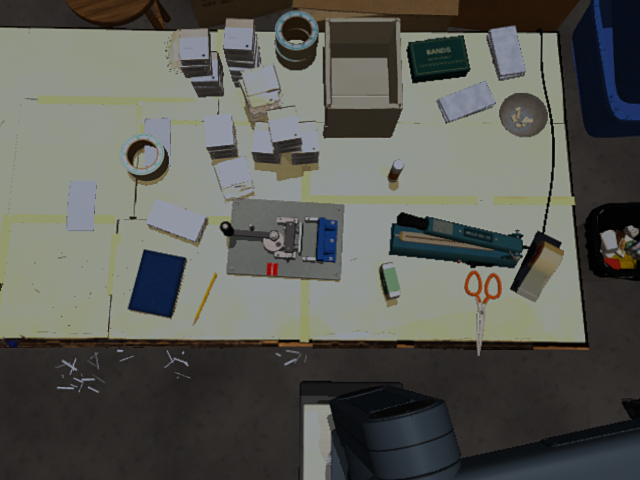

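View pics/side0.png

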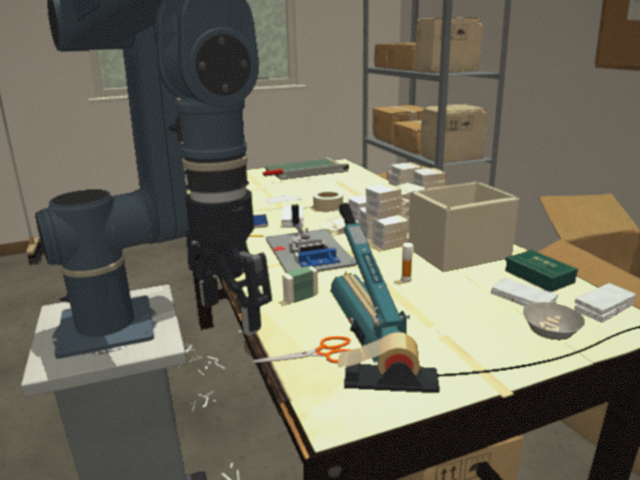

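The top view shows the bar near (390,280), the clamp plate around (285,239), the blue fence at (322,240), the black grip at (227,229), the red mark at (272,269) and the sealer at (455,240). The side view shows the bar standing at (299,284) beside the gripper.

```bash
cat > h.py <<'E'
from rig import manip
import cv2,numpy as np
def ray(n,px):
    c=manip.calibration(n);d=(np.array(px,float)-[c['cx'],c['cy']])/c['fx']
    u=d.copy()
    for _ in range(20):u=d/(1+c['k1']*(u@u))
    P=np.array(c['pose']);return P[:3,3],P[:3,:3]@np.r_[u,1]
def at(n,px,z):
    o,d=ray(n,px);return o+d*(z-o[2])/d[2]
def proj(n,p):
    c=manip.calibration(n);P=np.array(c['pose']);q=P[:3,:3].T@(np.array(p,float)-P[:3,3]);u=q[:2]/q[2]
    return u*(1+c['k1']*(u@u))*c['fx']+[c['cx'],c['cy']]
E
python3 - <<'E'
from h import *
a=cv2.imread('pics/top0.png');b=cv2.imread('pics/side0.png')
v=np.zeros((600,800,3),np.uint8)
v[:,:480]=0
t=cv2.resize(a[190:290,210:350],None,fx=4,fy=4,interpolation=cv2.INTER_CUBIC);v[:400,:560]=t
t=cv2.resize(a[255:307,372:412],None,fx=6,fy=6,interpolation=cv2.INTER_CUBIC);v[:312,560:800]=t
t=cv2.resize(b[200:280,260:360],None,fx=2.5,fy=2.5,interpolation=cv2.INTER_CUBIC);v[400:600,:250]=t
t=cv2.resize(b[258:308,275:325],None,fx=4,fy=4,interpolation=cv2.INTER_CUBIC);v[400:600,260:460]=t
cv2.imwrite('pics/z0.png',v)
hsv=cv2.cvtColor(a,cv2.COLOR_BGR2HSV)
for nm,lo,hi,roi,z in [('blue',(105,150,60),(125,255,255),(300,200,345,280),38),('red',(0,150,100),(8,255,255),(255,255,290,285),12),('green',(40,40,30),(80,255,255),(375,255,405,305),68)]:
    m=cv2.inRange(hsv,lo,hi);k=np.zeros_like(m);x0,y0,x1,y1=roi;k[y0:y1,x0:x1]=255;m&=k
    p=cv2.findNonZero(m)
    if p is None: print(nm,None);continue
    r=cv2.minAreaRect(p);print(nm,len(p),r,at('top',r[0],z).round(1),[at('top',q,z).round(0)[:2].tolist() for q in cv2.boxPoints(r)])
m=((hsv[...,1]<40)&(hsv[...,2]>50)&(hsv[...,2]<170)).astype('uint8')*255
k=np.zeros_like(m);k[195:285,222:350]=255;m&=k
m=cv2.morphologyEx(m,cv2.MORPH_CLOSE,np.ones((9,9)))
cs=max(cv2.findContours(m,0,2)[0],key=cv2.contourArea);r=cv2.minAreaRect(cs);print('plate',r,at('top',r[0],12),[at('top',q,12).round(0)[:2].tolist() for q in cv2.boxPoints(r)])
E
```

```text
blue 674 ((326.4987487792969, 239.52493286132812), (18.42698097229004, 42.74660110473633), 2.862405300140381) [530.7 106.6  38. ] [[480.0, 131.0], [585.0, 126.0], [583.0, 82.0], [478.0, 87.0]]
red 104 ((272.0, 269.0), (12.0, 10.0), 90.0) [462.2 237.7  12. ] [[477.0, 250.0], [477.0, 226.0], [448.0, 225.0], [448.0, 249.0]]
green 300 ((390.45770263671875, 279.51153564453125), (23.154327392578125, 13.243574142456055), 74.74488067626953) [431.3 -40.2  68. ] [[453.0, -19.0], [462.0, -49.0], [410.0, -61.0], [401.0, -32.0]]
plate ((285.5, 239.5), (89.0, 127.0), 90.0) [535.4560756  206.27645969  12.        ] [[647.0, 366.0], [650.0, 50.0], [427.0, 52.0], [425.0, 357.0]]
```

View pics/z0.png

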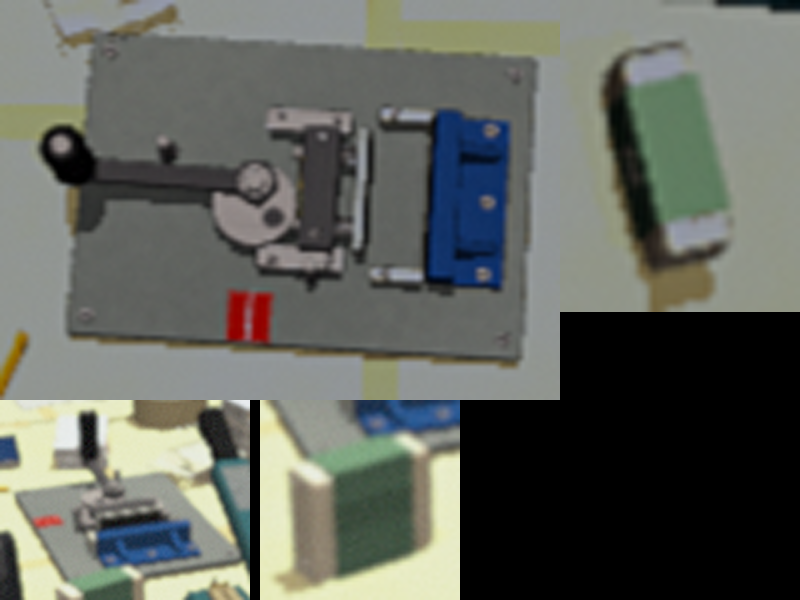

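```bash
python3 - <<'E'
from h import *
f=lambda x,y:((x+.5)/4-.5+210,(y+.5)/4-.5+190)
g=lambda x,y:((x-560+.5)/6-.5+372,(y+.5)/6-.5+255)
C=[at('top',f(*p),12)[:2] for p in [(93,33),(537,57),(520,360),(68,333)]]
c=np.mean(C,0);print('plate',np.round(C,0).tolist(),c.round(1))
xa=(C[0]-C[3])+(C[1]-C[2]);ya=(C[0]-C[1])+(C[3]-C[2]);print('len',np.linalg.norm(xa)/2,np.linalg.norm(ya)/2)
print('yaw',np.degrees([np.arctan2(xa[1],xa[0]),np.arctan2(-ya[0],ya[1])]))
y=np.arctan2(-ya[0],ya[1])*.65+np.arctan2(xa[1],xa[0])*.35;R=np.array([[np.cos(y),-np.sin(y)],[np.sin(y),np.cos(y)]])
for n,p,z in [('grip',(62,145),101),('pivot',(257,177),48),('fenceTopEdgeA',(437,108),38),('fenceB',(428,280),38),('padA',(368,128),38),('padB',(362,252),38),('stopA',(405,127),28),('stopB',(397,267),28),('redtop',(250,292),12),('redbot',(248,342),12)]:
    w=at('top',f(*p),z)[:2];print(n,w.round(1),'clamp',((w-c)@R).round(1))
b=[at('top',g(*p),68)[:2] for p in [(640,82),(695,72),(725,210),(662,222)]];print('bar',np.mean(b,0),np.round(b).tolist())
e=[at('top',g(*p),68)[:2] for p in [(658,62),(697,233)]];d=e[0]-e[1];print(np.mean(e,0),np.degrees(np.arctan2(d[1],d[0])))
print('handle',at('top',(402,217),222),at('top',(430,228),180))
# side: bar top face corners
s=lambda x,y:((x-260+.5)/4-.5+275,(y-400+.5)/4-.5+258)
for p in [(293,465),(328,474),(432,440),(398,432)]:print('sidebar',at('side',s(*p),68).round(1))
s2=lambda x,y:((x+.5)/2.5-.5+260,(y-400+.5)/2.5-.5+200)
print('grip side',at('side',s2(89,413),101))
E
```

```text
plate [[640.0, 339.0], [627.0, 63.0], [438.0, 74.0], [452.0, 347.0]] [539.2 205.7]
len 189.0345187111563 274.82985079915045
yaw [-2.94132009 -2.87482264]
grip [547.7 341.1] clamp [  1.6 135.7]
pivot [541.4 232.6] clamp [ 0.9 27. ]
fenceTopEdgeA [587.3 125.2] clamp [ 52.1 -77.9]
fenceB [481.6 130.1] clamp [-53.7 -78.4]
padA [574.5 166.8] clamp [ 37.2 -37. ]
padB [498.3 169.6] clamp [-39.1 -38.1]
stopA [577.7 144.5] clamp [ 41.6 -59.2]
stopB [491.1 148.6] clamp [-45.2 -59.4]
redtop [477.9 237.8] clamp [-62.9  29. ]
redbot [447.3 238.3] clamp [-93.4  27.9]
bar [432.64193962 -43.00926073] [[457.0, -28.0], [462.0, -49.0], [408.0, -59.0], [403.0, -35.0]]
[432.30871133 -41.8247096 ] 11.45379083570921
handle [541.19225046 -44.39701222 222.        ] [ 527.98227496 -110.85756442  180.        ]
sidebar [390.4 -39.4  68. ]
sidebar [405.1 -58.3  68. ]
sidebar [474.3 -39.6  68. ]
sidebar [460.  -21.3  68. ]
grip side [543.8338115  331.98683164 101.        ]
```

```bash
python3 -m creep '[[0.2,193,-163,40,0,0,0.09],[0.2,386,-325.5,80,0,0,0.18],[0.2,386,-325.5,80,0,0,0.18],[0.2,386,-325.5,80,0,0,0.18],[0.2,386,-325.5,80,0,0,0.18],[0.2,386,-325.5,80,0,0,0.18],[0.2,386,-325.5,80,0,0,0.18],[0.2,386,-325.5,80,0,0,0.18],[0.2,386,-325.5,80,0,0,0.18],[0.2,386,-325.5,80,0,0,0.18],[0.2,386,-325.5,80,0,0,0.18],[0.2,386,-325.5,80,0,0,0.18],[0.2,386,-325.5,80,0,0,0.18],[0.2,386,-325.5,80,0,0,0.18],[0.2,386,-325.5,80,0,0,0.18],[0.2,386,-325.5,80,0,0,0.18],[0.2,386,-325.5,80,0,0,0.18],[0.2,386,-325.5,80,0,0,0.18]]' 20; python3 - <<'E'
from h import *
s=manip.read_state();print(s['clock'],s['position'],s['ee_rot'],s['width'])
a=manip.camera('top');b=manip.camera('side')
cv2.imwrite('pics/t1.png',a);cv2.imwrite('pics/s1.png',b)
v=np.zeros((600,800,3),np.uint8)
v[:400,:400]=cv2.resize(a[220:320,340:440],None,fx=4,fy=4)
v[:400,400:]=cv2.resize(b[220:320,250:350],None,fx=4,fy=4)
cv2.imwrite('pics/z1.png',v)
E
```

```text
clock: 1.6
position: [432.4, -42.1, 151.6]
ee_rot: [180.0, -0.0, 11.5]
wrist_force: [0.5, 0.2, 0.2]
width: 0.8
grip_force: 0.0
1.6 [432.37924803 -42.07270317 151.57440353] [ 1.79978515e+02 -1.88138112e-02  1.14788055e+01] 0.7997870821276217
```

View pics/z1.png

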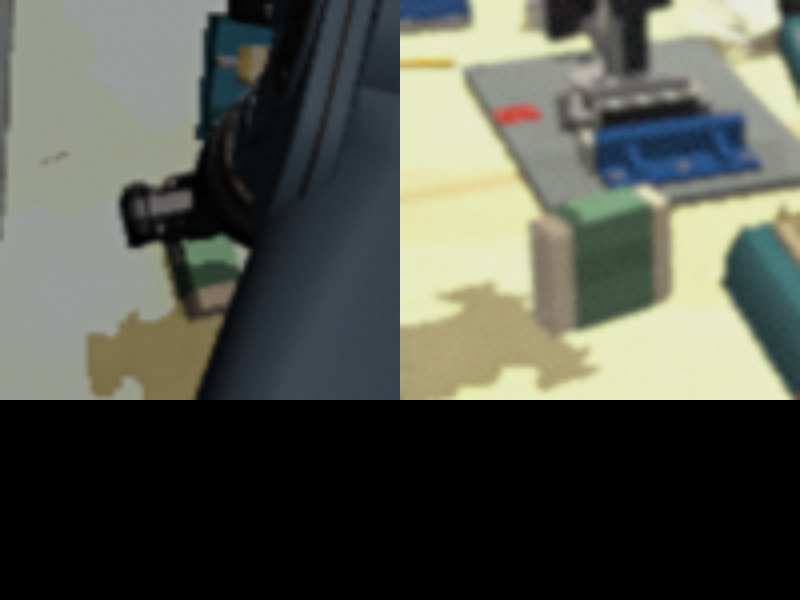

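The side crop shows the fingers above the bar (top face about (605,205) in the crop), well aligned. Next I descend and close gently.

```bash
python3 -m creep '[[0.2,0,0,40,0,0,0],[0.2,0,0,75,0,0,0],[0.2,0,0,100,0,0,0],[0.2,0,0,112,0,0,0],[0.2,0,0,113,0,0,0],[0.4,0,0,113,0,0,0],[0.5,0,0,113,0,0,0],[0.58,0,0,113,0,0,0],[0.62,0,0,113,0,0,0],[0.64,0,0,113,0,0,0],[0.65,0,0,113,0,0,0],[0.66,0,0,113,0,0,0],[0.67,0,0,113,0,0,0],[0.68,0,0,113,0,0,0],[0.69,0,0,113,0,0,0],[0.69,0,0,113,0,0,0]]' 20
```

```text
clock: 3.03
position: [432.7, -41.0, 38.4]
ee_rot: [180.0, -0.0, 11.6]
wrist_force: [0.3, -0.9, 0.4]
width: 0.312
grip_force: 4.9
```

```bash
python3 -m creep '[[0.7,0,0,0,0,0,0],[0.7,0,0,0,0,0,0],[0.71,0,0,0,0,0,0],[0.71,0,0,0,0,0,0]]' 20
```

```text
clock: 3.37
position: [432.7, -41.0, 38.5]
ee_rot: [180.0, -0.0, 11.6]
wrist_force: [-0.5, -0.1, 0.7]
width: 0.304
grip_force: 19.8
```

```bash
python3 -m creep '[[0.7,0,0,0,0,0,0],[0.698,0,0,0,0,0,0],[0.698,0,0,0,0,0,0]]' 20
```

```text
clock: 3.62
position: [432.7, -41.0, 38.4]
ee_rot: [180.0, -0.0, 11.6]
wrist_force: [0.0, 0.1, 1.9]
width: 0.306
grip_force: 19.9
```

```bash
python3 -m creep '[[0.693,0,0,0,0,0,0],[0.693,0,0,0,0,0,0]]' 20;python3 -m creep '[[0.69,0,0,0,0,0,0],[0.69,0,0,0,0,0,0]]' 20
```

```text
clock: 3.78
position: [432.6, -40.9, 38.4]
ee_rot: [180.0, -0.0, 11.6]
wrist_force: [-1.3, -0.6, 2.1]
width: 0.312
grip_force: 15.8
clock: 3.95
position: [432.6, -41.0, 38.4]
ee_rot: [180.0, -0.0, 11.6]
wrist_force: [-0.5, -0.3, 1.4]
width: 0.316
grip_force: 6.2
```

```bash
python3 -m creep '[[0.692,0,0,-2,0,0,0],[0.692,0,0,-8,0,0,0],[0.692,0,0,-20,0,0,0],[0.692,0,0,-40,0,0,0],[0.692,0,0,-60,0,0,0],[0.692,3,-10,-75,0,0,0.02],[0.692,8,-30,-80,0,0,0.04],[0.692,16,-60,-80,0,0,0.06],[0.692,24,-90,-80,0,0,0.09],[0.692,40,-115,-80,0,0,0.12],[0.692,60,-130,-80,0,0,0.15],[0.692,85,-142,-80,0,0,0.18],[0.692,105,-152,-80,0,0,0.21],[0.692,122,-159,-80,0,0,0.235],[0.692,133,-163,-80,0,0,0.247],[0.692,138,-164.7,-80,0,0,0.251],[0.692,138.4,-164.7,-80,0,0,0.251],[0.692,138.4,-164.7,-80,0,0,0.251]]' 20; python3 - <<'E'
from h import *
s=manip.read_state();print(s['clock'],s['position'],s['ee_rot'],s['width'])
a=manip.camera('top');b=manip.camera('side')
cv2.imwrite('pics/t2.png',a);cv2.imwrite('pics/s2.png',b)
v=np.zeros((600,800,3),np.uint8)
v[:400,:400]=cv2.resize(a[185:285,260:360],None,fx=4,fy=4)
v[:480,400:]=cv2.resize(b[180:276,260:340],None,fx=5,fy=5,interpolation=cv2.INTER_CUBIC)
cv2.imwrite('pics/z2.png',v)
E
```

```text
clock: 5.45
position: [535.2, 85.6, 118.2]
ee_rot: [-178.0, 0.1, 0.9]
wrist_force: [1.0, -0.1, -1.2]
width: 0.31
grip_force: 2.9
5.45 [535.20757957  85.64758385 118.15285024] [-1.77976691e+02  1.24199673e-01  8.70708043e-01] 0.30995491642526757
```

View pics/z2.png

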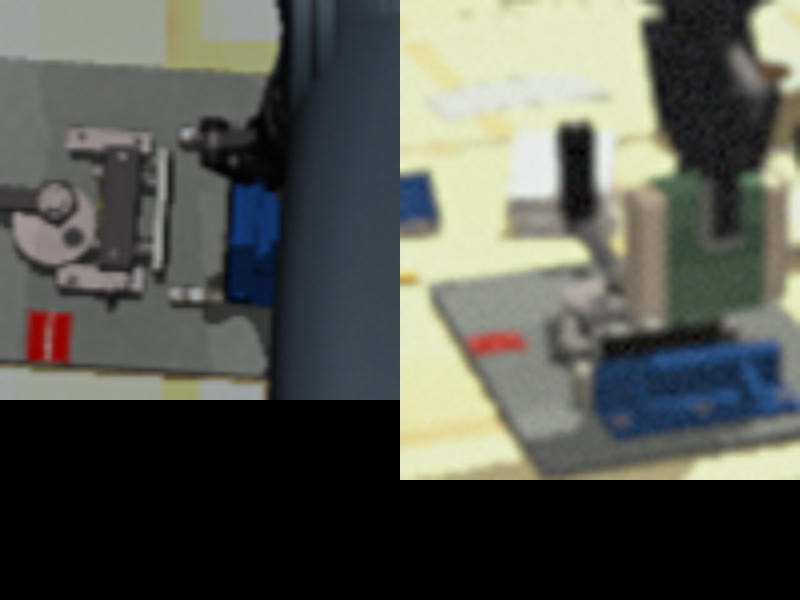

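The bar hangs well in the fingers, sleeve at (720,240) in the side crop, but the arm is about 60 mm short of the target in y. I'll hold, to see whether it settles.

```bash
python3 -m creep '[[0.694,0,0,0,0,0,0],[0.694,0,0,0,0,0,0]]' 20; python3 -c "
from rig import manip
s=manip.read_state();print(s['joint_positions'],s['qd'],s['joint_torque'])"
```

```text
clock: 5.72
position: [535.1, 86.1, 118.5]
ee_rot: [-178.0, 0.1, 0.9]
wrist_force: [-0.9, 0.2, -0.7]
width: 0.311
grip_force: 7.6
[  0.85746562   5.39022569  -4.39987267  80.28376372   2.0309942
 179.9433949 ] [ 0.07749909  0.02595497  0.07767746 -0.00239344 -0.00829204  0.05033519] [-4.84668149e-02 -3.60922551e+01  3.24942648e+01  1.38762320e-02
  1.32476385e-01  8.37144285e-05]
```

Joint 6 is at its 180° limit, so I turn the bar the other way (a half turn gives the same grasp).

```bash
python3 -m creep '[[0.694,0,0,0,0,0,-0.05],[0.694,0,0,0,0,0,-0.14],[0.694,0,0,0,0,0,-0.25],[0.694,0,0,0,0,0,-0.37],[0.694,0,0,0,0,0,-0.49],[0.694,0,0,0,0,0,-0.61],[0.694,0,0,0,0,0,-0.73],[0.694,0,0,0,0,0,-0.85],[0.694,0,0,0,0,0,-0.97],[0.694,0,0,0,0,0,-1.09],[0.694,0,0,0,0,0,-1.21],[0.694,0,0,0,0,0,-1.33],[0.694,0,0,0,0,0,-1.45],[0.694,0,0,0,0,0,-1.57],[0.694,0,0,0,0,0,-1.69],[0.694,0,0,0,0,0,-1.81],[0.694,0,0,0,0,0,-1.93],[0.694,0,0,0,0,0,-2.03],[0.694,0,0,0,0,0,-2.09],[0.694,0,0,0,0,0,-2.1]]' 20; cat >> h.py <<'E'
from scipy.spatial.transform import Rotation as Ro
def go(p,rpy):
    s=manip.read_state();R=Ro.from_euler('xyz',s['ee_rot'],degrees=True)
    print('now',s['position'].round(1),s['ee_rot'].round(2),'shift',R.inv().apply(np.array(p)-s['position']).round(1),'turn',(R.inv()*Ro.from_euler('xyz',rpy,degrees=True)).as_rotvec().round(3))
E
python3 -c "
from h import *
go([535.5,148,118],[180,0,177.1])"
```

```text
clock: 7.38
position: [535.3, 86.1, 118.5]
ee_rot: [179.0, -1.8, 121.3]
wrist_force: [-0.0, 0.9, -1.2]
width: 0.307
grip_force: 7.6
now [535.3  86.1 118.5] [179.03  -1.78 121.33] shift [52.7 32.3  2.6] turn [ 0.031 -0.02  -0.974]
```

```bash
python3 -m creep '[[0.694,3,2,0,0.003,-0.002,-0.08],[0.694,9,5,0.5,0.006,-0.004,-0.2],[0.694,16,10,1,0.01,-0.007,-0.32],[0.694,24,15,1,0.014,-0.009,-0.44],[0.694,32,20,1.5,0.018,-0.012,-0.56],[0.694,39,24,2,0.022,-0.014,-0.68],[0.694,45,28,2,0.026,-0.016,-0.8],[0.694,49,30,2.5,0.029,-0.018,-0.9],[0.694,52,32,2.6,0.031,-0.02,-0.96],[0.694,52.7,32.3,2.6,0.031,-0.02,-0.974],[0.694,52.7,32.3,2.6,0.031,-0.02,-0.974],[0.694,52.7,32.3,2.6,0.031,-0.02,-0.974]]' 20; python3 - <<'E'
from h import *
go([535.5,148,118],[180,0,177.1])
a=manip.camera('top');b=manip.camera('side')
cv2.imwrite('pics/t3.png',a);cv2.imwrite('pics/s3.png',b)
v=np.zeros((600,800,3),np.uint8)
v[:400,:400]=cv2.resize(a[185:285,260:360],None,fx=4,fy=4)
v[:480,400:]=cv2.resize(b[180:276,260:340],None,fx=5,fy=5,interpolation=cv2.INTER_CUBIC)
# predicted side pixel of bar box (-y face, bottom/top corners) in crop coordinates
y=np.radians(-2.9)
for z in (80,148):
  for lx in(-40,40):
    p=np.array([535.5,148,z])+[lx*np.cos(y)+(-13)*-np.sin(y),lx*np.sin(y)-13*np.cos(y),0]
    q=proj('side',p);print(z,lx,q.round(1)); u=((q-[260,180])*5+2).astype(int);cv2.circle(v,(int(u[0]+400),int(u[1])),2,(0,0,255),-1)
cv2.imwrite('pics/z3.png',v)
E
```

```text
clock: 8.38
position: [535.8, 147.7, 118.0]
ee_rot: [-180.0, -0.0, 176.9]
wrist_force: [0.0, -1.0, -1.3]
width: 0.306
grip_force: 7.6
now [535.8 147.7 118. ] [-1.7999e+02 -2.0000e-02  1.7694e+02] shift [ 0.3  0.3 -0. ] turn [-0.    -0.    -0.003]
80 -40 [301.2 235.9]
80 40 [330.  231.9]
148 -40 [300.2 211.3]
148 40 [329.6 207.7]
```

View pics/z3.png

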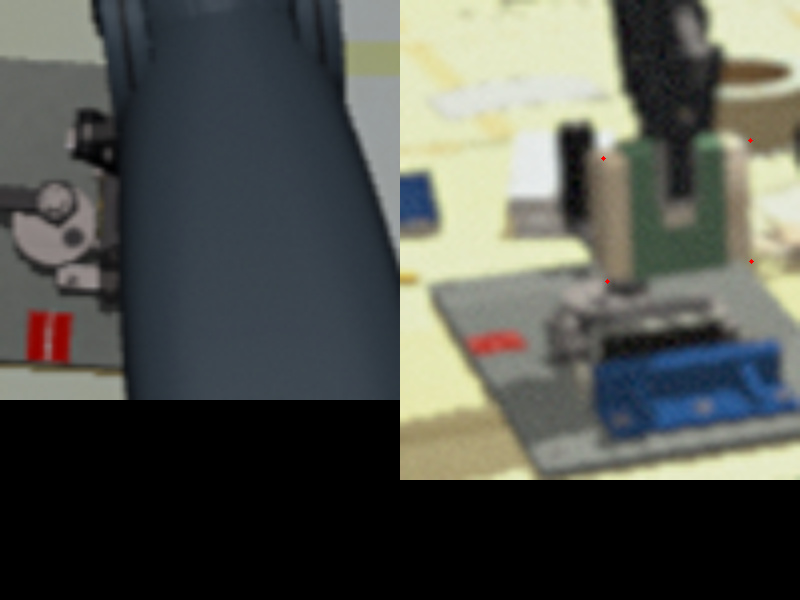

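The side crop shows the bar matching its predicted corners (red dots at (605,281), (751,261), (750,140)), so it sits centred in the fingers. I descend.

```bash
python3 -m creep '[[0.694,-0.5,0,5,0,0,0],[0.694,-0.5,0,15,0,0,0],[0.694,-0.5,0,25,0,0,0],[0.694,-0.5,0,35,0,0,0],[0.694,-0.5,0,42,0,0,0],[0.694,-0.5,0,48,0,0,0],[0.694,-0.5,0,54,0,0,0],[0.694,-0.5,0,58,0,0,0],[0.694,-0.5,0,61,0,0,0],[0.694,-0.5,0,63,0,0,0],[0.694,-0.5,0,64,0,0,0],[0.694,-0.5,0,64,0,0,0]]' 20
```

```text
clock: 9.48
position: [536.5, 147.8, 54.0]
ee_rot: [-180.0, -0.0, 177.0]
wrist_force: [-0.6, -0.3, -0.9]
width: 0.303
grip_force: 7.6
```

```bash
python3 -m creep '[[0.694,0,0,1,0,0,0],[0.694,0,0,2,0,0,0],[0.694,0,0,2.8,0,0,0],[0.694,0,0,3.3,0,0,0],[0.694,0,0,3.3,0,0,0]]' 20; python3 - <<'E'
from h import *
b=manip.camera('side');a=manip.camera('top')
v=np.zeros((600,800,3),np.uint8)
v[:400,:400]=cv2.resize(a[185:285,260:360],None,fx=4,fy=4)
v[:480,400:]=cv2.resize(b[180:276,260:340],None,fx=5,fy=5,interpolation=cv2.INTER_CUBIC)
cv2.imwrite('pics/z4.png',v)
E
```

```text
clock: 9.9
position: [536.6, 147.8, 51.0]
ee_rot: [-180.0, 0.0, 177.0]
wrist_force: [1.4, 1.0, -0.3]
width: 0.308
grip_force: 7.8
```

View pics/z4.png

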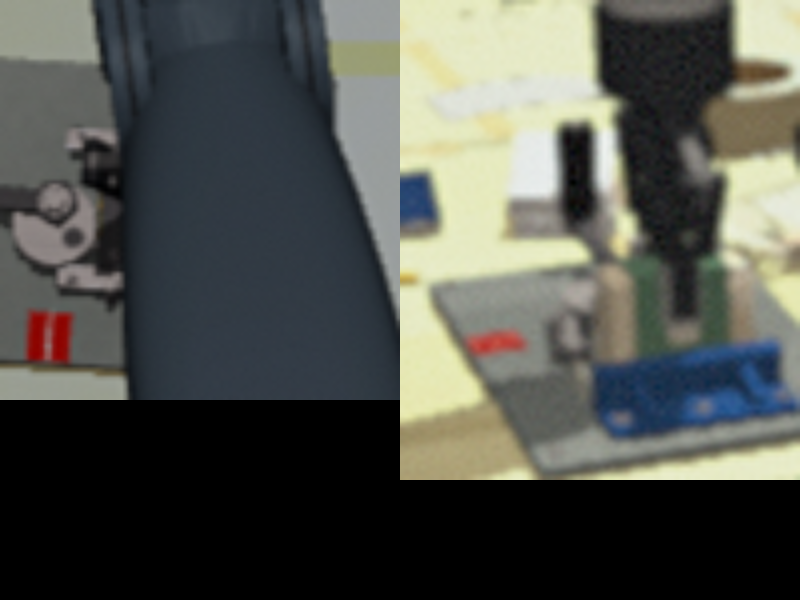

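The bar stands behind the fence, its underside about at the nest floor and its ends at (600,310) and (750,300) in the crop. I lower the last fraction, release and rise.

```bash
python3 -m creep '[[0.694,0,0,0.5,0,0,0],[0.692,0,0,0.7,0,0,0],[0.685,0,0,0.7,0,0,0],[0.67,0,0,0.7,0,0,0],[0.65,0,0,0.7,0,0,0],[0.6,0,0,0.7,0,0,0],[0.5,0,0,0.7,0,0,0],[0.4,0,0,0.7,0,0,0],[0.4,0,0,0.7,0,0,0],[0.4,0,0,-4,0,0,0],[0.4,0,0,-15,0,0,0],[0.4,0,0,-35,0,0,0],[0.4,0,0,-65,0,0,0],[0.4,0,0,-95,0,0,0],[0.4,0,0,-110,0,0,0],[0.4,0,0,-110,0,0,0],[0.4,0,0,-110,0,0,0]]' 20
```

```text
clock: 11.42
position: [537.8, 148.0, 163.0]
ee_rot: [180.0, 0.2, 177.0]
wrist_force: [-0.5, -0.4, -0.4]
width: 0.596
grip_force: 0.0
```

```bash
python3 - <<'E'
from h import *
go([547.5,341,150],[180,0,87]); print(manip.read_state()['joint_positions'])
E
```

```text
now [537.8 148.  163. ] [179.96   0.22 177.03] shift [  0.3 193.3  13.1] turn [0.004 0.002 1.571]
[ 8.49678087e+00  7.09011332e+00  2.54062327e+00  8.52250290e+01
 -1.65950023e-03  1.14635484e+01]
```

```bash
python3 -m creep '[[0.3,0,8,0,0,0,0.08],[0.2,0,25,0,0,0,0.2],[0.2,0,50,0,0,0,0.32],[0.2,0,75,3,0,0,0.44],[0.2,0,100,6,0,0,0.56],[0.2,0,125,9,0,0,0.68],[0.2,0,150,11,0,0,0.8],[0.2,0,170,13,0,0,0.92],[0.2,0,185,13,0,0,1.04],[0.2,0,192,13,0,0,1.16],[0.2,0.3,193.3,13,0.004,0.002,1.28],[0.2,0.3,193.3,13,0.004,0.002,1.4],[0.2,0.3,193.3,13,0.004,0.002,1.52],[0.2,0.3,193.3,13,0.004,0.002,1.571],[0.2,0.3,193.3,13,0.004,0.002,1.571],[0.2,0.3,193.3,13,0.004,0.002,1.571]]' 20; python3 - <<'E'
from h import *
go([547.5,341,60],[180,0,87])
b=manip.camera('side');a=manip.camera('top')
cv2.imwrite('pics/t5.png',a);cv2.imwrite('pics/s5.png',b)
v=np.zeros((600,800,3),np.uint8)
v[:400,:480]=cv2.resize(a[185:285,210:330],None,fx=4,fy=4)
v[:480,480:]=cv2.resize(b[180:276,266:330],None,fx=5,fy=5,interpolation=cv2.INTER_CUBIC)
cv2.imwrite('pics/z5.png',v)
E
```

```text
clock: 12.75
position: [545.2, 340.4, 145.8]
ee_rot: [-179.6, 0.2, 87.1]
wrist_force: [-0.8, -0.7, -0.7]
width: 0.801
grip_force: 0.0
now [545.2 340.4 145.8] [-1.796e+02  1.700e-01  8.711e+01] shift [ 1.   2.8 85.8] turn [-0.007  0.003  0.002]
```

View pics/z5.png

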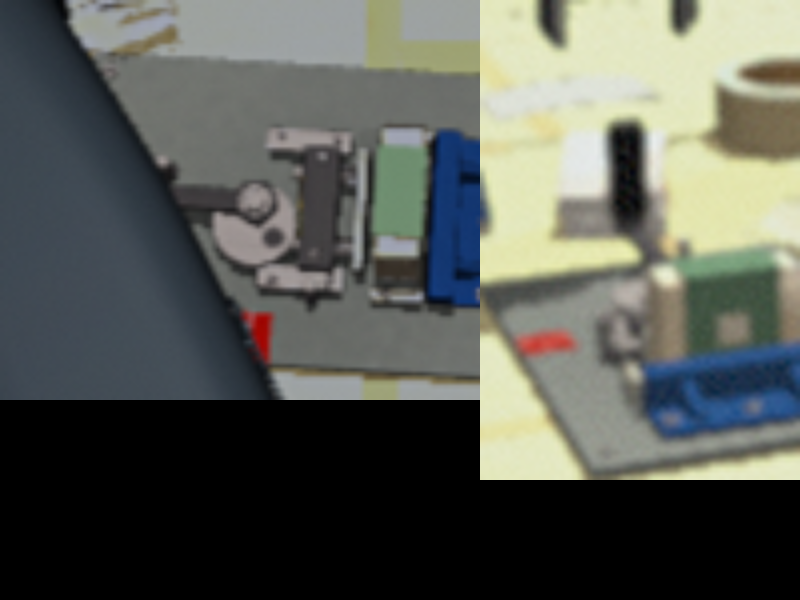

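The top crop shows the bar upright in the nest between the end stops (sleeve at (400,190)). The side crop shows the fingers straddling the grip (at (627,170)), about 4 mm short in x, so I correct, descend and close.

```bash
python3 -m creep '[[0.2,0,4,20,-0.007,0.003,0],[0.2,0,4,45,-0.007,0.003,0],[0.2,0,4,68,-0.007,0.003,0],[0.2,0,4,82,-0.007,0.003,0],[0.2,0,4,86,-0.007,0.003,0],[0.4,0,4,86,-0.007,0.003,0],[0.55,0,4,86,-0.007,0.003,0],[0.62,0,4,86,-0.007,0.003,0],[0.66,0,4,86,-0.007,0.003,0],[0.69,0,4,86,-0.007,0.003,0],[0.72,0,4,86,-0.007,0.003,0],[0.75,0,4,86,-0.007,0.003,0],[0.75,0,4,86,-0.007,0.003,0]]' 20; python3 - <<'E'
from h import *
s=manip.read_state();print(s['position'],s['ee_rot'])
pv=np.array([542.6,233.1]);g=s['position'][:2]-pv;th0=np.degrees(np.arctan2(g[1],g[0]));print(th0,np.hypot(*g))
R0=Ro.from_euler('xyz',s['ee_rot'],degrees=True)
for d in range(0,92,6):
    w=np.radians(th0+d);p=pv+np.hypot(*g)*np.array([np.cos(w),np.sin(w)]);sh=R0.inv().apply(np.r_[p-s['position'][:2],0]);print(d,sh.round(1)[:2],-np.radians(d).round(3))
E
```

```text
clock: 13.93
position: [550.6, 341.1, 63.2]
ee_rot: [179.7, -0.2, 87.0]
wrist_force: [-0.3, -0.4, 5.3]
width: 0.284
grip_force: 19.5
[550.64654393 341.05560439  63.1594107 ] [ 1.79711979e+02 -1.74765382e-01  8.70267392e+01]
85.7373025929992 108.25506633724272
0 [0. 0.] -0.0
6 [ -0.3 -11.3] -0.105
12 [ -1.9 -22.6] -0.209
18 [ -4.5 -33.6] -0.314
24 [ -8.4 -44.2] -0.419
30 [-13.3 -54.4] -0.524
36 [-19.2 -64.1] -0.628
42 [-26.2 -73. ] -0.733
48 [-34.  -81.2] -0.838
54 [-42.6 -88.6] -0.942
60 [-52.  -94.9] -1.047
66 [ -62.  -100.3] -1.152
72 [ -72.5 -104.6] -1.257
78 [ -83.3 -107.8] -1.361
84 [ -94.5 -109.8] -1.466
90 [-105.8 -110.7] -1.571
```

```bash
python3 -m creep '[[0.75,0,0,-2,0,0,0],[0.75,0,-5,-2,0,0,-0.05],[0.75,-0.3,-11.3,-2,0,0,-0.105],[0.75,-1,-17,-2,0,0,-0.157],[0.75,-1.9,-22.6,-2,0,0,-0.209],[0.75,-3,-28,-2,0,0,-0.262],[0.75,-4.5,-33.6,-2,0,0,-0.314],[0.75,-6.4,-39,-2,0,0,-0.366],[0.75,-8.4,-44.2,-2,0,0,-0.419],[0.75,-10.8,-49.4,-2,0,0,-0.471],[0.75,-13.3,-54.4,-2,0,0,-0.524],[0.75,-16.2,-59.3,-2,0,0,-0.576],[0.75,-19.2,-64.1,-2,0,0,-0.628],[0.75,-19.2,-64.1,-2,0,0,-0.628]]' 20; python3 - <<'E'
from h import *
s=manip.read_state();print(s['position'],s['ee_rot'])
pv=np.array([542.6,233.1]);g=s['position'][:2]-pv;th0=np.degrees(np.arctan2(g[1],g[0]));print(th0,np.hypot(*g))
E
```

```text
clock: 15.1
position: [483.7, 325.0, 63.3]
ee_rot: [179.8, -0.1, 123.1]
wrist_force: [-0.4, 2.2, 0.6]
width: 0.289
grip_force: 20.5
[483.68399467 325.01417821  63.29723984] [ 1.79847059e+02 -6.76330207e-02  1.23084175e+02]
122.65943718019246 109.17560093074434
```

```bash
python3 - <<'E'
from h import *
s=manip.read_state()
pv=np.array([542.6,233.1]);th0=122.66
R0=Ro.from_euler('xyz',s['ee_rot'],degrees=True)
for d in [4,8,12,16,20,24,28,32,36,40,44,48,52,54.4]:
    w=np.radians(th0+d);p=pv+108.3*np.array([np.cos(w),np.sin(w)]);sh=R0.inv().apply(np.r_[p-s['position'][:2],0]);print(d,sh.round(1)[:2],-np.radians(d).round(3))
E
```

```text
4 [-1.1 -7.6] -0.07
8 [ -1.8 -15.1] -0.14
12 [ -3.1 -22.5] -0.209
16 [ -4.8 -29.9] -0.279
20 [ -7.1 -37.1] -0.349
24 [ -9.9 -44.1] -0.419
28 [-13.2 -50.9] -0.489
32 [-16.9 -57.5] -0.559
36 [-21.1 -63.8] -0.628
40 [-25.7 -69.8] -0.698
44 [-30.7 -75.5] -0.768
48 [-36.1 -80.8] -0.838
52 [-41.9 -85.7] -0.908
54.4 [-45.5 -88.4] -0.949
```

```bash
python3 -m creep '[[0.75,-1,-7.6,0,0,0,-0.07],[0.75,-1.8,-15,0,0,0,-0.14],[0.75,-3,-22.5,0,0,0,-0.21],[0.75,-4.8,-30,0,0,0,-0.28],[0.75,-7,-37,0,0,0,-0.35],[0.75,-10,-44,0,0,0,-0.42],[0.75,-13.2,-51,0,0,0,-0.49],[0.75,-17,-57.5,0,0,0,-0.56],[0.75,-21,-64,0,0,0,-0.63],[0.75,-25.7,-70,0,0,0,-0.7],[0.75,-30.7,-75.5,0,0,0,-0.77],[0.75,-36,-80.8,0,0,0,-0.84],[0.75,-42,-85.7,0,0,0,-0.91],[0.75,-45.5,-88.4,0,0,0,-0.95],[0.75,-45.5,-88.4,0,0,0,-0.95],[0.75,-45.5,-88.4,0,0,0,-0.95]]' 20; python3 - <<'E'
from h import *
s=manip.read_state();print(s['position'],s['ee_rot'])
pv=np.array([542.6,233.1]);g=s['position'][:2]-pv;th0=np.degrees(np.arctan2(g[1],g[0]));print(th0,np.hypot(*g))
b=manip.camera('side');a=manip.camera('top')
cv2.imwrite('pics/t6.png',a);cv2.imwrite('pics/s6.png',b)
v=np.zeros((600,800,3),np.uint8)
v[:400,:480]=cv2.resize(a[185:285,210:330],None,fx=4,fy=4)
v[:480,480:]=cv2.resize(b[180:276,266:330],None,fx=5,fy=5,interpolation=cv2.INTER_CUBIC)
cv2.imwrite('pics/z6.png',v)
E
```

```text
clock: 16.43
position: [433.7, 238.6, 63.1]
ee_rot: [179.9, -0.1, 177.3]
wrist_force: [-5.2, 2.2, 5.5]
width: 0.285
grip_force: 20.8
[433.68626316 238.62387146  63.12974735] [ 1.79868724e+02 -6.15421815e-02  1.77313850e+02]
177.0965685750528 109.05372633469196
```

View pics/z6.png

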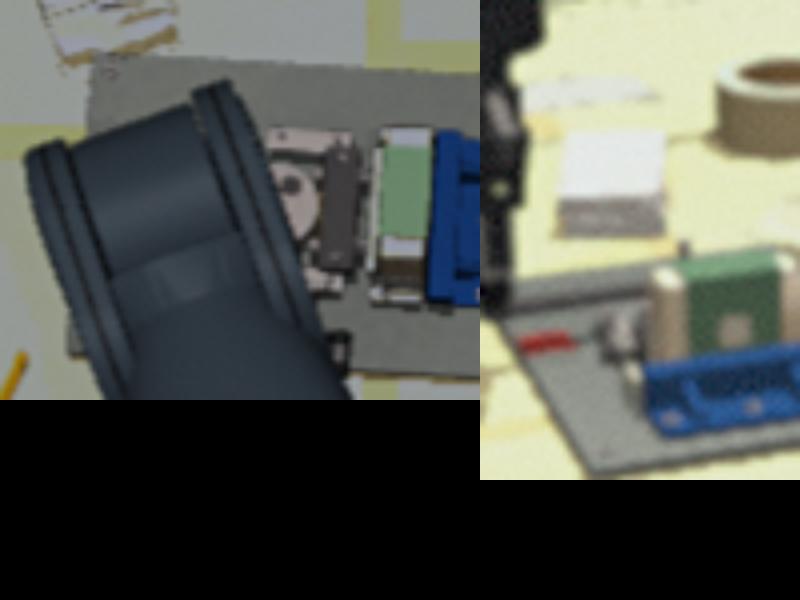

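The top crop shows the pad (edge now at (378,200), was (365,200)) closed onto the bar, and the bar against the fence at (433,200). The hand is at the red mark with the grip in the fingers. I hold briefly, then hand in.

```bash
python3 -m creep '[[0.75,0,0,0,0,0,0],[0.75,0,0,0,0,0,0],[0.75,0,0,0,0,0,0],[0.75,0,0,0,0,0,0],[0.75,0,0,0,0,0,0],[0.75,0,0,0,0,0,0],[0.75,0,0,0,0,0,0],[0.75,0,0,0,0,0,0]]' 20; python3 -c "
from rig import manip
print(manip.sign_off())"
```

```text
clock: 17.2
position: [433.7, 239.0, 63.1]
ee_rot: [179.9, -0.1, 177.3]
wrist_force: [-5.5, 1.8, 6.2]
width: 0.287
grip_force: 20.8
the job is handed in; nothing more can be done
None
```

The job is handed in at 17.2 s with the bar upright in the nest, the pad closed onto it and the lever held at the red mark. `sign_off` gave no verdict, I could not read the pad force or lever angle directly, and the grip on the bar briefly read 19.8–19.9 N a finger against the 20 N limit.

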